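Stock the breakfast caddy and leave the look-alikes

TASK

Stock the dark wooden table caddy for breakfast: stand the honey jar in the square hole, the red jam jar in the largest round hole, the taller of the two wooden mills in the middle-sized round hole and the grey-topped salt shaker in the smallest hole, each upright on the caddy's floor and set down, not dropped. Leave the shorter mill, the green-capped spice jars and the food tin standing where they are.

Things in the scene. Friction and masses are not known exactly. Their poses are not given: they have to be found in the camera images.
- caddy: fixed dark wooden caddy, 210 (x) by 190 (y) by 46 mm high, turned any way; handles stick out 30 mm at both x ends. Cork floor 14 mm up; deck 34 to 46 mm up, holes at (x, y) mm in its frame: square 86x86 (sides along x, y) at (-50, 44) honey jar; round 90 across at (50, 44) jam jar; round 74 at (-50, -46) taller mill; round 60 at (50, -46) salt shaker. Origin: centre of underside, z up.
- honey_jar: square glass jar of amber honey with a round grey metal lid, about 0.45 kg, 110 mm high; the body is 68 mm wide across its flats (82 mm across its rounded corners), the flats square to its x and y axes and upright up to 80 mm; the lid is 66 mm across, 99 to 110 mm up. Origin at the centre of its underside, z up.
- jam_jar: round glass jar of red jam with a white lid, about 0.25 kg, 84 mm high; the body is 56 mm across at the foot, widest (62 to 66 mm) at 50 mm up; the lid is 63 mm across, 74 to 84 mm up. Origin at the centre of its underside, z up.
- pepper_mill: the taller of two mills of the same brown wood with a small steel ball on top, about 0.18 kg, 150 mm high; round, 58 mm across at the foot, 48 mm at 108 mm up, the head 50 mm across at 120 mm up, the ball 12 mm across from 138 to 150 mm up. Origin at the centre of its underside, z up.
- salt_shaker: small clear salt shaker with a light grey pierced top, about 0.1 kg, 90 mm high; round, 38 mm across at the foot, 43 mm at the widest (30 mm up), the top cap 34 mm across, 66 to 90 mm up. Origin at the centre of its underside, z up.
- salt_mill: the shorter of the two wooden mills, 130 mm high, 58 mm across; does not belong in the caddy, stays where it is. Origin at the centre of its underside, z up.
- spice_1: glass spice jar with a green cap and a red-and-white label, 46 mm across, 106 mm high; stays where it is. (More spice jars stand out of the way at the far right.) Origin at the centre of its underside, z up.
- spice_3: glass spice jar with a green cap and a green label, 46 mm across, 106 mm high; stays where it is. Origin at the centre of its underside, z up.
- tomato_tin: low food tin with a metal top and a green-and-white label, 75 mm across, 58 mm high; stays where it is. (Another like it stands out of the way at the far right.) Origin at the centre of its underside, z up.
Not all that is in view belongs to the job. What is shaped like the jam_jar but purple is not meant. What is shaped like the honey_jar but blue is not meant.

How it is judged:
At the end, for the whole second after the job is handed in: honey jar, jam jar, taller mill and salt shaker each stand in their own hole: within 15 mm of its centre along both caddy axes, underside within 4 mm of the caddy floor, within 0.1 rad of upright, at rest; shorter mill, spice jars and tin upright and within 30 mm of where they stood (x of honey_jar in the frame of caddy between -0.065 and -0.035 m and y of honey_jar in the frame of caddy between 0.029 and 0.059 m and z of honey_jar in the frame of caddy between 0.01 and 0.018 m and angle between each of honey_jar, jam_jar, pepper_mill, salt_shaker, salt_mill, spice_1, spice_3, tomato_tin's own z axis and vertical below 0.1 rad and linear speed of each of honey_jar, jam_jar, pepper_mill, salt_shaker below 0.02 m/s and angular speed of each of honey_jar, jam_jar, pepper_mill, salt_shaker below 0.2 rad/s and x of jam_jar in the frame of caddy between 0.035 and 0.065 m and y of jam_jar in the frame of caddy between 0.029 and 0.059 m and z of jam_jar in the frame of caddy between 0.01 and 0.018 m and x of pepper_mill in the frame of caddy between -0.065 and -0.035 m and y of pepper_mill in the frame of caddy between -0.061 and -0.031 m and z of pepper_mill in the frame of caddy between 0.01 and 0.018 m and x of salt_shaker in the frame of caddy between 0.035 and 0.065 m and y of salt_shaker in the frame of caddy between -0.061 and -0.031 m and z of salt_shaker in the frame of caddy between 0.01 and 0.018 m and distance of each of salt_mill, spice_1, spice_3, tomato_tin from where it was at the start of the episode below 0.03 m); the robot touches nothing.
It fails at once if the shorter mill, a spice jar or the food tin is shifted by over 30 mm from where it stood (distance of any of salt_mill, spice_1, spice_3, tomato_tin from where it was at the start of the episode above 0.03 m).
It fails at once if a jar, the taller mill or the salt shaker is dropped: it falls free of the fingers at over 0.4 m/s with its underside more than 22 mm above the worktop (8 mm above the caddy's floor) ((height (world z) of honey_jar above 0.022 m and contact force between the fingers and honey_jar below 0.05 N and linear speed of honey_jar above 0.4 m/s) or (height (world z) of jam_jar above 0.022 m and contact force between the fingers and jam_jar below 0.05 N and linear speed of jam_jar above 0.4 m/s) or (height (world z) of pepper_mill above 0.022 m and contact force between the fingers and pepper_mill below 0.05 N and linear speed of pepper_mill above 0.4 m/s) or (height (world z) of salt_shaker above 0.022 m and contact force between the fingers and salt_shaker below 0.05 N and linear speed of salt_shaker above 0.4 m/s)).
It also fails if it takes over 115 s, if anything falls off the work surface, if the arm or the gripper's body presses on something with over 40 N, if the wrist force passes 120 N, or if a joint passes its speed limit or range.

ROBOT

A 6-joint arm with a two-finger parallel gripper is mounted at the origin on a cart in front of the work surface, level with it; the furniture and walls round the work are solid. World frame = base frame: x ahead of the robot, y to its left, z up, the work surface at z = 0. Lengths are in m, angles in rad, forces in N, time in s.
With the tool pointing down it reaches from about 0.325 to 0.85 m from the base axis. Payload 4.4 kg.
Tool frame: the origin (TCP) lies at the very end of the fingers, on their centre line; the grasp point (between the pads) lies 19 mm behind it; z points along the fingers, y is the line along which they close (so a half turn about z gives the same grasp; the last joint's range is limited). The gripper opens to 94 mm and grips with 3 to 60 N. Pads are 16 mm wide; open, the fingers measure 119 mm over their backs; the gripper's body (75 mm by 177 mm) begins 78 mm behind the grasp point.
Start: joints at [1.163, 0.207, 1.542, -0, 1.393, -0.15], TCP at [0.147, 0.556, 0.205] pointing down, gripper open.
Joint ranges: [-2.73, 2.73], [-0.86, 2.22], [0.23, 2.46], [-1.11, 4.25], [0.08, 2.63], [-2.82, 2.82]. Speed limits (rad/s): [2.79, 2.79, 3.14, 3.14, 3.14, 3.14].

INTERFACE

Orientations are given as a unit quaternion [x, y, z, w].
In Python, from cell import env gives the robot as it stands. The module is installed in compiled form; this text tells all that it offers.
- The arm moves only by the shell command python3 -m pendant 'ROWS' [FORCE]. ROWS is JSON, a list of rows, each an object with "translation": the shift along the tool's x, y, z in m, a list of three; "angular": the turn, a rotation vector about the tool's x, y, z in rad, a list of three; "hand": the opening, from 0 (shut) to 1 (fully open). In form: [{"translation": [tx, ty, tz], "angular": [ax, ay, az], "hand": hand}, ...]. A call has 1 to 5 rows; each row is the pose to reach, as a shift and turn from the pose commanded when the call began, along the tool's axes at that moment; what a row does not reach only later rows make up. A row lasts 1/12 s, in which the tool goes at most 41.7 mm and 7.16 degrees, less where a joint would pass 70% of its speed; a pose out of reach is approached as far as the arm can. A call with a gripper value outside its range is refused whole. The fingers move at their own pace and stop on an object; FORCE is the grip in N (left out, the last holds). Time passes only in rows, so rows that repeat a pose let the fingers close. It gives the time, the measured TCP pose, the force, the opening and the grip force at its end, in the units of the state.
- env.state(): the state, without advancing time (a new reading comes with each control period).
- env.read_camera(name): name is "side" or "top"; returns a dict with "color" (384x512x3 uint8, red, green, blue), "camera_matrix" (3x3 intrinsics, pixels), "T" (4x4, takes a point from camera to world coordinates). Camera axes: x right, y up, looking along -z (the intrinsics and any distortion apply to the point x, -y, -z); pixel columns grow to the right and rows downward; lengths in m; the calibration is good to about 2 mm. A picture is of the moment at which its call begins. There is no depth.
- env.hand_in(): hands the job in; it is judged then, once.
The state is a dict: "clock": time; "qpos": joint angles; "qd": joint speeds; "joint_efforts": joint torques, N m; "tool_pos": TCP position; "tool_rot": TCP orientation; "contact_force": force on the tool from outside, world axes, zero at the start; "wrist_torque": the same for the moment, N m; "opening": opening from 0.0 (shut) to 1.0 (fully open); "grip_force": force on a finger pad.
Only numpy, scipy, OpenCV 4.12 (cv2) and the standard library are available. Lean on these libraries where they do the work, as an engineer would, in place of code of your own. Each camera call takes 0.05 s, during which the arm holds its last target. There are 200 camera calls.

## Working session

There is one attempt and no reset: what is moved stays moved. The work goes in short steps, Python scripts to look and compute and a shell command to move; the robot and the scene stay as the last step left them, time stands still between calls to the robot, and variables do not carry over. Pictures are saved under pics/ and viewed, at most 14 in all, crops included, and the job is handed in when it is done.

```bash
mkdir -p pics; python3 - <<'E'
from cell import env
import cv2,numpy as np
for n in("top","side"):
    r=env.read_camera(n);cv2.imwrite(f"pics/{n}0.png",cv2.resize(r["color"][:,:,::-1],(800,600),interpolation=cv2.INTER_CUBIC));cv2.imwrite(f"{n}0raw.png",r["color"][:,:,::-1])
    np.savez(n+"cal.npz",K=r["camera_matrix"],T=r["T"]);print(n,r["camera_matrix"].round(1).tolist(),r["T"].round(3).tolist(),[k for k in r])
print(env.state())
E
```

```text
top [[395.6, 0.0, 253.9], [0.0, 395.6, 192.6], [0.0, 0.0, 1.0]] [[0.005, 0.99, -0.143, 0.268], [-1.0, 0.005, 0.003, 0.03], [0.004, 0.143, 0.99, 1.343], [0.0, 0.0, 0.0, 1.0]] ['color', 'camera_matrix', 'T']
side [[444.2, 0.0, 256.7], [0.0, 444.2, 191.6], [0.0, 0.0, 1.0]] [[-0.946, 0.188, -0.266, 0.027], [-0.325, -0.546, 0.772, 1.341], [-0.0, 0.817, 0.577, 1.012], [0.0, 0.0, 0.0, 1.0]] ['color', 'camera_matrix', 'T']
{'clock': 0.1, 'qpos': array([ 1.16248361e+00,  2.07335837e-01,  1.54276822e+00,  3.85053997e-05,
        1.39350093e+00, -1.50480272e-01]), 'qd': array([ 0.00130448, -0.00135964, -0.00371064,  0.00111025, -0.00138694,
       -0.00080111]), 'joint_efforts': array([-3.38759337e-04, -3.71866250e+01, -2.82292593e+01,  6.99421414e-02,
        3.11064755e-02, -5.93005257e-05]), 'tool_pos': array([0.14631909, 0.55533857, 0.20442666]), 'tool_rot': array([ 1.28562755e-01,  9.91700865e-01, -9.61923820e-04, -2.95688795e-04]), 'contact_force': array([-0.00963525, -0.65103981, -0.51371012]), 'wrist_torque': array([ 0.01239717,  0.03570571, -0.00659644]), 'grip_force': 0.0, 'opening': 1.0012444327168517}
```

View pics/top0.png

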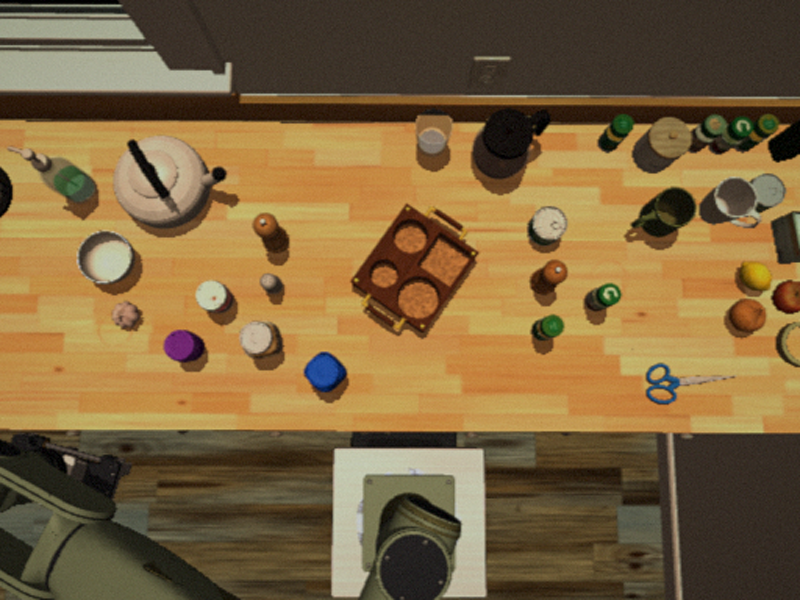

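View pics/side0.png

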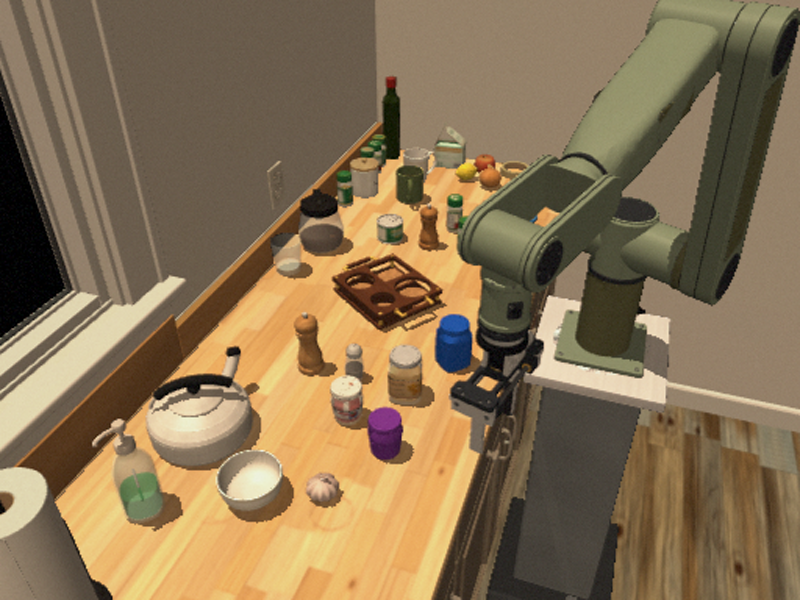

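Top view: honey jar (258,340), jam jar (212,297), salt shaker (270,285) and mills at (265,225) and (553,275). Lookalikes are purple (183,346) and blue (325,372). The stay-put items are the tin (547,225) and the spice jars (605,297) and (548,327). The caddy is at about (415,270). The left mill looks taller, which I'll check with a crop and by measuring its height.

```bash
cat > h.py <<'E'
import numpy as np,cv2
def cal(n):
    z=np.load(f"{n}cal.npz");return z["K"],z["T"]
def ray(n,u,v):
    K,T=cal(n);d=T[:3,:3]@np.array([(u-K[0,2])/K[0,0],-(v-K[1,2])/K[1,1],-1]);return T[:3,3],d/np.linalg.norm(d)
def plane(n,u,v,z):
    o,d=ray(n,u,v);return o+d*(z-o[2])/d[2]
def tri(a,b):
    o1,d1=ray("top",*a);o2,d2=ray("side",*b)
    s=np.linalg.lstsq(np.c_[d1,-d2],o2-o1,rcond=None)[0];p,q=o1+d1*s[0],o2+d2*s[1]
    return (p+q)/2,np.linalg.norm(p-q)
def proj(n,p):
    K,T=cal(n);c=T[:3,:3].T@(np.asarray(p)-T[:3,3]);return K[0,2]-K[0,0]*c[0]/c[2],K[1,2]+K[1,1]*c[1]/c[2]
E
python3 - <<'E'
import cv2,numpy as np
def crop(f,x0,y0,w,h,s):
    i=cv2.imread(f)[y0:y0+h,x0:x0+w];i=cv2.resize(i,None,fx=s,fy=s,interpolation=cv2.INTER_CUBIC)
    for k in range(0,w,10): cv2.putText(i,str(x0+k),(k*s,10),0,.35,(255,255,255),1);cv2.line(i,(k*s,12),(k*s,16),(255,255,255),1)
    for k in range(10,h,10): cv2.putText(i,str(y0+k),(0,k*s+4),0,.35,(255,255,255),1)
    return i
def save(n,a): cv2.imwrite(n,a);print(a.shape)
save("pics/c1.png",crop("top0raw.png",95,130,130,120,5)[:600,:650])
a=crop("top0raw.png",220,125,90,95,4);b=crop("side0raw.png",180,195,100,105,4)
a=cv2.copyMakeBorder(a,0,40,0,0,0);save("pics/c2.png",np.hstack([a,b]))
E
```

```text
(600, 650, 3)
(420, 760, 3)
```

View pics/c1.png

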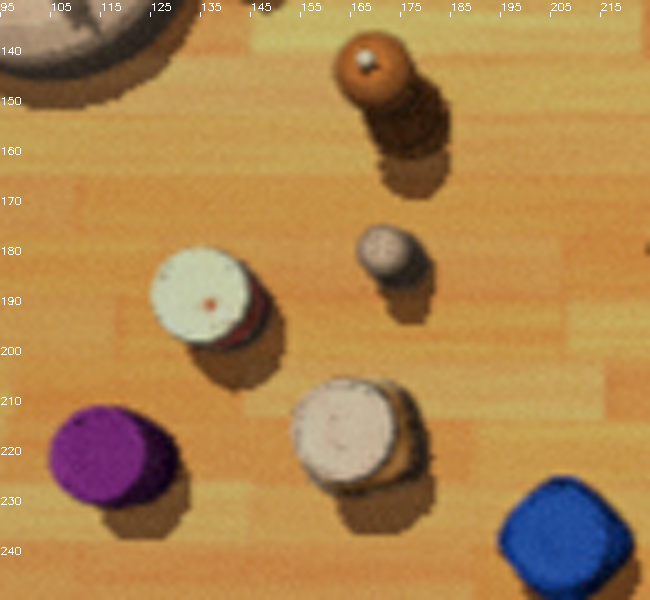

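View pics/c2.png

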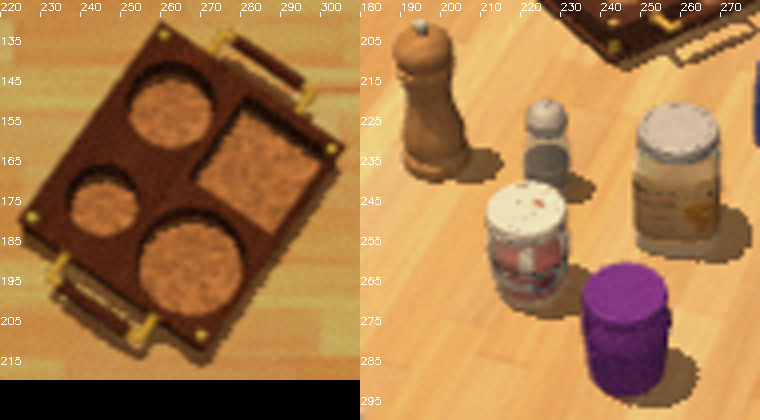

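Crops: left mill's ball at top raw (168,142) and side (195,202); jam lid (135,189); honey lid (164,216); salt (172,180). Caddy holes in raw pixels: square (284,168), large (268,192), mid (263,153), small (246,176).

```bash
python3 - <<'E'
from h import *
pr=lambda *a:print(*[np.round(x,4).tolist() if not isinstance(x,str) else x for x in a])
O=dict(jam=((135,189.4),(221.5,246),.084),honey=((163.8,216.4),(259.5,227),.11),salt=((171.8,180.2),(226.75,223),.087),mill=((168.2,142),(195,202),.144),mill2=((354.5,171),(274.5,132),.124))
for k,(a,b,z) in O.items():
    p,g=tri(a,b);q=plane("top",*a,z);pr(k,"tri",p,g,"top",q,"side",plane("side",*b,z),"r",np.hypot(*q[:2]))
def fit(L,W):
    L,W=np.array(L,float),np.array(W);lc,wc=L.mean(0),W.mean(0);H=(L-lc).T@(W-wc)
    th=np.arctan2(H[0,1]-H[1,0],H[0,0]+H[1,1]);R=np.array([[np.cos(th),-np.sin(th)],[np.sin(th),np.cos(th)]])
    t=wc-R@lc;return th,R,t,(L@R.T+t-W)
px=[(284.5,168),(267.8,191.8),(263,153),(246,176.5)]
L=np.array([(-50,44),(50,44),(-50,-46),(50,-46)])/1e3
W=[plane("top",*p,.046)[:2] for p in px]
th,R,t,e=fit(L,W);pr("caddy th deg",np.degrees(th),"t",t,"res",e)
pr("holes",(L@R.T+t))
c=plane("top",265.5,170.9,.048);pr("pin centre",c)
# honey yaw from side-view ray
o,d=ray("side",259.5,245);pr("side ray yaw at honey",np.degrees(np.arctan2(d[1],d[0])))
pr("spice/tin/mill2 etc",[plane("top",u/1.5625,v/1.5625,z)[:2] for u,v,z in((605,294,.1),(550,324,.1),(547,222,.058))])
E
```

```text
jam tri [0.461, 0.4085, 0.0826] 0.0038 top [0.4589, 0.4075, 0.084] side [0.4623, 0.4099, 0.084] r 0.6137
honey tri [0.372, 0.3076, 0.1037] 0.0024 top [0.3703, 0.3059, 0.11] side [0.3708, 0.3149, 0.11] r 0.4803
salt tri [0.4919, 0.2922, 0.0762] 0.0021 top [0.489, 0.2897, 0.087] side [0.4877, 0.3043, 0.087] r 0.5684
mill tri [0.6018, 0.2947, 0.1382] 0.001 top [0.5997, 0.2932, 0.144] side [0.5986, 0.3015, 0.144] r 0.6676
mill2 tri [0.5117, -0.2911, 0.1231] 0.0069 top [0.5149, -0.2903, 0.124] side [0.5076, -0.2892, 0.124] r 0.5911
caddy th deg 144.9663 t [0.5242, -0.0136] res [[0.0003, -0.0015], [-0.0009, 0.0001], [0.001, 0.0003], [-0.0003, 0.0011]]
holes [[0.5399, -0.0783], [0.458, -0.0209], [0.5916, -0.0046], [0.5097, 0.0528]]
pin centre [0.529, -0.0132, 0.048]
side ray yaw at honey -71.4944
spice/tin/mill2 etc [[0.4647, -0.399], [0.4027, -0.2849], [0.6268, -0.2959]]
```

The left mill measures 0.138 m high against 0.123 m for the right one, so the left is the taller one. The caddy yaw is about 145°. The pin centre gives an origin of (0.529, -0.0133), and I prefer it because the hole centres are biased by the visible walls. Honey first: turn and hover over it.

```bash
cat >> h.py <<'E'
def go(g,yaw=None):
    """print tool-frame shift from the present pose to world g, and turn about tool z for finger-line yaw (deg)"""
    from cell import env
    from scipy.spatial.transform import Rotation as R
    s=env.state();M=R.from_quat(s["tool_rot"]).as_matrix();psi=np.degrees(np.arctan2(M[1,1],M[0,1]))
    out=[s["clock"],s["tool_pos"].round(4).tolist(),"yaw",psi.round(2),"tilt",np.degrees(np.arccos(-M[2,2])).round(2),"F",s["contact_force"].round(1).tolist(),"op",round(s["opening"],3),"grip",round(float(s["grip_force"]),1)]
    print(*out);print("shift",(M.T@(np.array(g)-s["tool_pos"])).round(4).tolist(),"az",None if yaw is None else np.round(-np.radians((yaw-psi+90)%180-90),3))
E
python3 -m pendant '[{"translation":[-0.03,-0.02,0],"angular":[0,0,0],"hand":1},{"translation":[-0.06,-0.04,0],"angular":[0,0,0],"hand":1},{"translation":[-0.09,-0.06,0],"angular":[0,0,0],"hand":1},{"translation":[-0.12,-0.08,0],"angular":[0,0,0],"hand":1},{"translation":[-0.15,-0.10,0],"angular":[0,0,0],"hand":1}]'
python3 -m pendant '[{"translation":[-0.03,-0.02,0],"angular":[0,0,-0.116],"hand":1},{"translation":[-0.06,-0.04,0],"angular":[0,0,-0.232],"hand":1},{"translation":[-0.09,-0.06,0],"angular":[0,0,-0.348],"hand":1},{"translation":[-0.12,-0.08,0],"angular":[0,0,-0.464],"hand":1},{"translation":[-0.13,-0.083,0],"angular":[0,0,-0.58],"hand":1}]'
python3 -c "
from h import *
go([.371,.307,.16],108.5)"
```

```text
clock: 0.52
tool_pos: [0.2665, 0.4195, 0.2049]
tool_rot: [0.128, 0.992, -0.0, -0.0]
contact_force: [1.1, 0.6, -0.6]
opening: 0.999
grip_force: 0.0
clock: 0.93
tool_pos: [0.3724, 0.3045, 0.2051]
tool_rot: [-0.156, 0.988, -0.001, -0.0]
contact_force: [-0.3, 0.8, 0.2]
opening: 1.0
grip_force: 0.0
0.9333 [0.3724, 0.3045, 0.2051] yaw 107.91 tilt 0.1 F [-0.3, 0.8, 0.2] op 1.0 grip 0.0
shift [0.0005, 0.0029, 0.0451] az -0.01
```

```bash
python3 - <<'E'
from cell import env;import cv2
i=env.read_camera("side")["color"][:,:,::-1][130:290,170:330]
cv2.imwrite("pics/s1.png",cv2.resize(i,(600,600),interpolation=cv2.INTER_CUBIC))
E
```

```text
(no output)
```

View pics/s1.png

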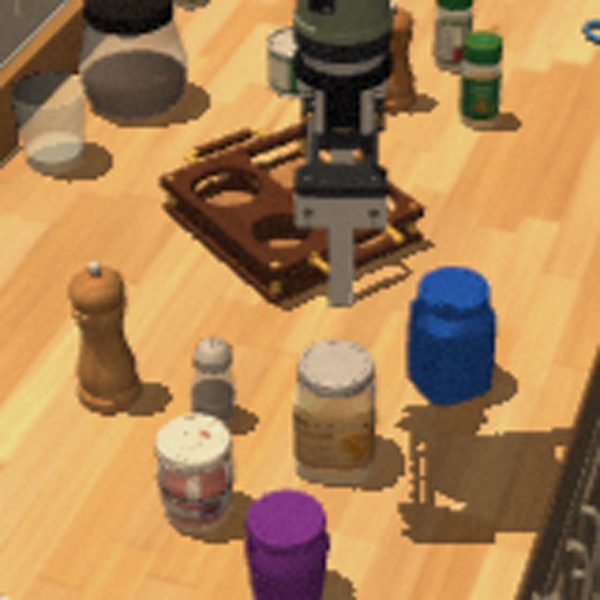

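The view shows the gripper over the honey jar, centred at (335,410), with its flat face towards the side camera as assumed. Descend and grip.

```bash

python3 -m pendant '[{"translation":[0,0.003,0.03],"angular":[0,0,-0.01],"hand":1},{"translation":[0,0.003,0.06],"angular":[0,0,-0.01],"hand":1},{"translation":[0,0.003,0.085],"angular":[0,0,-0.01],"hand":1},{"translation":[0,0.003,0.11],"angular":[0,0,-0.01],"hand":1},{"translation":[0,0.003,0.13],"angular":[0,0,-0.01],"hand":1}]' | grep -v rot
python3 -m pendant '[{"translation":[0,0,0.01],"angular":[0,0,0],"hand":1},{"translation":[0,0,0.02],"angular":[0,0,0],"hand":1},{"translation":[0,0,0.03],"angular":[0,0,0],"hand":1},{"translation":[0,0,0.034],"angular":[0,0,0],"hand":1},{"translation":[0,0,0.034],"angular":[0,0,0],"hand":0.8}]' 30
python3 -m pendant '[{"translation":[0,0,0],"angular":[0,0,0],"hand":0.6},{"translation":[0,0,0],"angular":[0,0,0],"hand":0.6},{"translation":[0,0,0],"angular":[0,0,0],"hand":0.6},{"translation":[0,0,0],"angular":[0,0,0],"hand":0.6},{"translation":[0,0,0],"angular":[0,0,0],"hand":0.6}]' 30
python3 -c "
from h import *
go([.371,.307,.041],108.5)"
```

```text
clock: 1.4
tool_pos: [0.3681, 0.3101, 0.0731]
contact_force: [-0.4, 0.6, -0.2]
opening: 1.001
grip_force: 0.0
clock: 1.82
tool_pos: [0.3695, 0.3105, 0.041]
tool_rot: [-0.159, 0.987, -0.0, -0.0]
contact_force: [0.6, 0.3, -0.3]
opening: 0.961
grip_force: 0.0
clock: 2.23
tool_pos: [0.371, 0.3104, 0.0425]
tool_rot: [-0.159, 0.987, -0.0, 0.001]
contact_force: [1.3, -3.5, 4.6]
opening: 0.732
grip_force: 29.4
2.2333 [0.371, 0.3104, 0.0425] yaw 108.35 tilt 0.13 F [1.3, -3.5, 4.6] op 0.732 grip 29.4
shift [0.001, -0.0032, 0.0015] az -0.003
```

```bash

python3 -m pendant '[{"translation":[0,0,-0.015],"angular":[0,0,0],"hand":0.6},{"translation":[0,0,-0.04],"angular":[0,0,0],"hand":0.6},{"translation":[0,0,-0.07],"angular":[0,0,0],"hand":0.6},{"translation":[0,0,-0.095],"angular":[0,0,0],"hand":0.6},{"translation":[0,0,-0.11],"angular":[0,0,0],"hand":0.6}]' 30
python3 -c "
from h import *
go([.5446,-.078,.15],145)"
```

```text
clock: 2.65
tool_pos: [0.3702, 0.3113, 0.1536]
tool_rot: [-0.159, 0.987, 0.001, 0.001]
contact_force: [0.3, 1.1, -4.0]
opening: 0.731
grip_force: 29.4
2.65 [0.3702, 0.3113, 0.1536] yaw 108.33 tilt 0.17 F [0.3, 1.1, -4.0] op 0.731 grip 29.4
shift [-0.0431, -0.4244, 0.003] az -0.64
```

```bash

python3 -m pendant '[{"translation":[-0.002,-0.02,0],"angular":[0,0,0],"hand":0.6},{"translation":[-0.006,-0.055,0],"angular":[0,0,0],"hand":0.6},{"translation":[-0.010,-0.095,0],"angular":[0,0,0],"hand":0.6},{"translation":[-0.014,-0.135,0],"angular":[0,0,0],"hand":0.6},{"translation":[-0.018,-0.175,0],"angular":[0,0,0],"hand":0.6}]' 30 >/dev/null
python3 -m pendant '[{"translation":[-0.004,-0.04,0],"angular":[0,0,-0.1],"hand":0.6},{"translation":[-0.008,-0.08,0],"angular":[0,0,-0.21],"hand":0.6},{"translation":[-0.012,-0.12,0],"angular":[0,0,-0.32],"hand":0.6},{"translation":[-0.016,-0.15,0],"angular":[0,0,-0.43],"hand":0.6},{"translation":[-0.018,-0.175,0],"angular":[0,0,-0.53],"hand":0.6}]' 30
python3 -c "
from h import *
go([.5446,-.078,.13],145)"
```

```text
clock: 3.48
tool_pos: [0.5142, -0.0126, 0.1505]
tool_rot: [-0.414, 0.91, 0.001, -0.0]
contact_force: [-0.2, 0.1, -3.6]
opening: 0.732
grip_force: 29.4
3.4833 [0.5142, -0.0126, 0.1505] yaw 138.89 tilt 0.07 F [-0.2, 0.1, -3.6] op 0.732 grip 29.4
shift [0.0293, -0.066, 0.0204] az -0.107
```

```bash

python3 -m pendant '[{"translation":[0.008,-0.015,0],"angular":[0,0,-0.03],"hand":0.6},{"translation":[0.016,-0.035,0.005],"angular":[0,0,-0.06],"hand":0.6},{"translation":[0.024,-0.055,0.015],"angular":[0,0,-0.107],"hand":0.6},{"translation":[0.029,-0.066,0.025],"angular":[0,0,-0.107],"hand":0.6},{"translation":[0.029,-0.066,0.03],"angular":[0,0,-0.107],"hand":0.6}]' 30 >/dev/null
python3 - <<'E'
from cell import env;import cv2,numpy as np
from h import go
a=env.read_camera("side")["color"][:,:,::-1][130:230,190:310];b=env.read_camera("top")["color"][:,:,::-1][120:220,215:315]
cv2.imwrite("pics/p1.png",np.hstack([cv2.resize(a,(420,350),interpolation=2),cv2.resize(b,(350,350),interpolation=2)]))
go([.5446,-.078,.115],145)
E
```

```text
4.0 [0.5424, -0.0739, 0.1189] yaw 144.7 tilt 0.35 F [0.4, -0.4, -4.0] op 0.733 grip 29.4
shift [0.0021, -0.0042, 0.0038] az -0.005
```

View pics/p1.png

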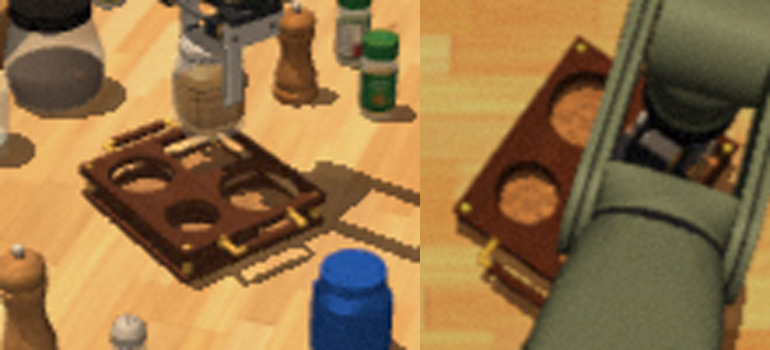

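```bash
python3 - <<'E'
from h import *
P=[((261,133.5),(214.3,178.6)),((228,179),(243.4,204.9)),((270.25,208.75),(282,184.3))]
for a,b in P:
    p,g=tri(a,b);print(p.round(4),round(g,4),plane("top",*a,.047).round(4),plane("side",*b,.047).round(4))
T=[plane("top",*q,.047)[:2] for q in((261,133.5),(302.75,162.25),(270.25,208.75),(228,179))]
print(np.round(T,4).tolist(),np.mean(T,0),[np.degrees(np.arctan2(*(T[i]-T[j])[::-1])).round(1) for i,j in((0,3),(1,2),(1,0),(2,3))],[np.linalg.norm(T[i]-T[j]).round(4) for i,j in((0,3),(1,2),(1,0),(2,3))])
E
```

```text
[0.6641 0.0022 0.0334] 0.0041 [0.658 0.002 0.047] [0.6575 0.0206 0.047 ]
[0.5038 0.1126 0.0214] 0.0037 [0.5011 0.1114 0.047 ] [0.4896 0.1444 0.047 ]
[ 0.3991 -0.0297  0.0455] 0.0071 [ 0.4025 -0.0289  0.047 ] [ 0.395  -0.0278  0.047 ]
[[0.658, 0.002], [0.5594, -0.138], [0.4025, -0.0289], [0.5011, 0.1114]] [ 0.53023044 -0.01336424] [np.float64(-34.9), np.float64(-34.8), np.float64(-125.1), np.float64(-125.1)] [np.float64(0.1913), np.float64(0.1911), np.float64(0.1712), np.float64(0.1716)]
```

Pin spacing comes out at 191 x 171 mm, which fits the caddy, with centre (0.530, -0.0134). Lower the honey.

```bash

python3 -m pendant '[{"translation":[0.002,-0.005,0],"angular":[0,0,-0.005],"hand":0.6},{"translation":[0.002,-0.005,0.015],"angular":[0,0,-0.005],"hand":0.6},{"translation":[0.002,-0.005,0.025],"angular":[0,0,-0.005],"hand":0.6},{"translation":[0.002,-0.005,0.032],"angular":[0,0,-0.005],"hand":0.6},{"translation":[0.002,-0.005,0.036],"angular":[0,0,-0.005],"hand":0.6}]' 30
python3 -m pendant '[{"translation":[0,0,0.005],"angular":[0,0,0],"hand":0.6},{"translation":[0,0,0.01],"angular":[0,0,0],"hand":0.6},{"translation":[0,0,0.014],"angular":[0,0,0],"hand":0.6},{"translation":[0,0,0.018],"angular":[0,0,0],"hand":0.6},{"translation":[0,0,0.018],"angular":[0,0,0],"hand":0.6}]' 30
python3 -c "
from h import *
go([.546,-.078,.0555],145)"
```

```text
clock: 4.42
tool_pos: [0.5472, -0.0765, 0.0842]
tool_rot: [-0.461, 0.887, -0.001, -0.002]
contact_force: [-0.2, -0.3, -2.6]
opening: 0.729
grip_force: 29.4
clock: 4.83
tool_pos: [0.5477, -0.0775, 0.0666]
tool_rot: [-0.461, 0.888, -0.001, -0.002]
contact_force: [-0.9, 0.6, -4.2]
opening: 0.731
grip_force: 29.4
4.8333 [0.5477, -0.0775, 0.0666] yaw 144.86 tilt 0.28 F [-0.9, 0.6, -4.2] op 0.731 grip 29.4
shift [0.0013, 0.001, 0.0111] az -0.002
```

```bash

python3 -m pendant '[{"translation":[0.001,0,0.003],"angular":[0,0,0],"hand":0.6},{"translation":[0.001,0,0.006],"angular":[0,0,0],"hand":0.6},{"translation":[0.001,0,0.009],"angular":[0,0,0],"hand":0.6},{"translation":[0.001,0,0.0115],"angular":[0,0,0],"hand":0.6},{"translation":[0.001,0,0.0115],"angular":[0,0,0],"hand":0.6}]' 30
python3 -m pendant '[{"translation":[0,0,0],"angular":[0,0,0],"hand":0.75},{"translation":[0,0,0],"angular":[0,0,0],"hand":0.8},{"translation":[0,0,0],"angular":[0,0,0],"hand":0.9},{"translation":[0,0,0],"angular":[0,0,0],"hand":0.9},{"translation":[0,0,0],"angular":[0,0,0],"hand":0.9}]' 30
```

```text
clock: 5.25
tool_pos: [0.5478, -0.0784, 0.0566]
tool_rot: [-0.461, 0.888, -0.002, -0.002]
contact_force: [-2.1, -0.7, 2.0]
opening: 0.731
grip_force: 29.4
clock: 5.67
tool_pos: [0.5481, -0.0782, 0.0561]
tool_rot: [-0.461, 0.888, -0.002, -0.002]
contact_force: [-0.4, 0.7, 0.0]
opening: 0.899
grip_force: 0.0
```

```bash

python3 -m pendant '[{"translation":[0,0,-0.02],"angular":[0,0,0],"hand":0.9},{"translation":[0,0,-0.05],"angular":[0,0,0],"hand":0.9},{"translation":[0,0,-0.09],"angular":[0,0,0],"hand":1},{"translation":[0,0,-0.12],"angular":[0,0,0],"hand":1},{"translation":[0,0,-0.135],"angular":[0,0,0],"hand":1}]' >/dev/null
python3 -m pendant '[{"translation":[0,0,0],"angular":[0,0,0.11],"hand":1},{"translation":[0,0,0],"angular":[0,0,0.23],"hand":1},{"translation":[0,0,0],"angular":[0,0,0.35],"hand":1},{"translation":[0,0,0],"angular":[0,0,0.47],"hand":1},{"translation":[0,0,0],"angular":[0,0,0.59],"hand":1}]' >/dev/null
python3 -c "
from h import *
go([.46,.408,.19],100)"
```

```text
6.5 [0.548, -0.0775, 0.191] yaw 110.7 tilt 0.29 F [0.0, 1.0, -0.5] op 0.997 grip 0.0
shift [-0.0893, 0.4853, -0.0013] az 0.187
```

```bash

python3 -m pendant '[{"translation":[-0.005,0.03,0],"angular":[0,0,0],"hand":1},{"translation":[-0.012,0.068,0],"angular":[0,0,0],"hand":1},{"translation":[-0.02,0.108,0],"angular":[0,0,0],"hand":1},{"translation":[-0.027,0.148,0],"angular":[0,0,0],"hand":1},{"translation":[-0.034,0.188,0],"angular":[0,0,0],"hand":1}]' >/dev/null
python3 -m pendant '[{"translation":[-0.007,0.04,0],"angular":[0,0,0],"hand":1},{"translation":[-0.014,0.08,0],"angular":[0,0,0],"hand":1},{"translation":[-0.021,0.12,0],"angular":[0,0,0],"hand":1},{"translation":[-0.028,0.155,0],"angular":[0,0,0],"hand":1},{"translation":[-0.034,0.19,0],"angular":[0,0,0],"hand":1}]' >/dev/null
python3 -m pendant '[{"translation":[-0.007,0.03,0],"angular":[0,0,0.06],"hand":1},{"translation":[-0.014,0.06,0],"angular":[0,0,0.12],"hand":1},{"translation":[-0.021,0.09,0],"angular":[0,0,0.187],"hand":1},{"translation":[-0.021,0.107,0],"angular":[0,0,0.187],"hand":1},{"translation":[-0.021,0.107,0],"angular":[0,0,0.187],"hand":1}]' >/dev/null
python3 - <<'E'
from cell import env;import cv2,numpy as np
from h import go
a=env.read_camera("side")["color"][:,:,::-1][130:290,170:330];b=env.read_camera("top")["color"][:,:,::-1][120:270,100:330]
cv2.imwrite("pics/p2.png",np.hstack([cv2.resize(a,(330,330),interpolation=2),cv2.resize(b,(460,330),interpolation=2)]))
go([.46,.408,.055],100)
E
```

```text
7.85 [0.4566, 0.4072, 0.1884] yaw 100.42 tilt 0.34 F [-0.5, -0.4, 0.2] op 1.002 grip 0.0
shift [-0.0038, 0.0009, 0.1334] az 0.007
```

View pics/p2.png

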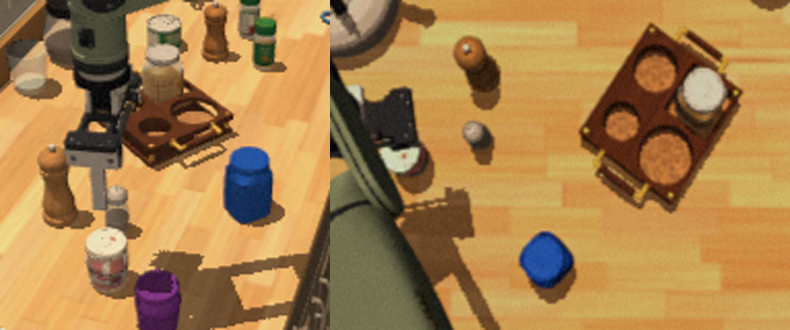

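Honey stands upright in its square hole, and the gripper is over the jam jar. Descend on the jam.

```bash

python3 -m pendant '[{"translation":[-0.003,0.001,0.025],"angular":[0,0,0],"hand":1},{"translation":[-0.003,0.001,0.055],"angular":[0,0,0],"hand":1},{"translation":[-0.003,0.001,0.085],"angular":[0,0,0],"hand":1},{"translation":[-0.003,0.001,0.105],"angular":[0,0,0],"hand":1},{"translation":[-0.003,0.001,0.12],"angular":[0,0,0],"hand":1}]' >/dev/null
python3 -m pendant '[{"translation":[0,0,0.01],"angular":[0,0,0],"hand":1},{"translation":[0,0,0.02],"angular":[0,0,0],"hand":1},{"translation":[0,0,0.03],"angular":[0,0,0],"hand":1},{"translation":[0,0,0.03],"angular":[0,0,0],"hand":0.9},{"translation":[0,0,0.03],"angular":[0,0,0],"hand":0.8}]' 25
python3 -m pendant '[{"translation":[0,0,0],"angular":[0,0,0],"hand":0.55},{"translation":[0,0,0],"angular":[0,0,0],"hand":0.55},{"translation":[0,0,0],"angular":[0,0,0],"hand":0.55},{"translation":[0,0,0],"angular":[0,0,0],"hand":0.55},{"translation":[0,0,0],"angular":[0,0,0],"hand":0.55}]' 25
python3 -m pendant '[{"translation":[0,0,-0.012],"angular":[0,0,0],"hand":0.55},{"translation":[0,0,-0.035],"angular":[0,0,0],"hand":0.55},{"translation":[0,0,-0.065],"angular":[0,0,0],"hand":0.55},{"translation":[0,0,-0.095],"angular":[0,0,0],"hand":0.55},{"translation":[0,0,-0.115],"angular":[0,0,0],"hand":0.55}]' 25
python3 -c "
from h import *
c=np.cos(np.radians(145.05));s=np.sin(np.radians(145.05))
for n,x,y in(('honey',-.05,.044),('jam',.05,.044),('mill',-.05,-.046),('salt',.05,-.046)):print(n,round(.530+c*x-s*y,4),round(-.0134+s*x+c*y,4))
go([.530+c*.05-s*.044,-.0134+s*.05+c*.044,.155],100)"
```

```text
clock: 8.68
tool_pos: [0.4597, 0.4076, 0.0387]
tool_rot: [-0.09, 0.996, -0.002, -0.001]
contact_force: [0.2, 0.1, 0.2]
opening: 0.896
grip_force: 0.0
clock: 9.1
tool_pos: [0.4602, 0.4091, 0.04]
tool_rot: [-0.09, 0.996, -0.001, 0.0]
contact_force: [-1.0, 2.3, 2.3]
opening: 0.685
grip_force: 24.7
clock: 9.52
tool_pos: [0.4602, 0.4083, 0.1566]
tool_rot: [-0.09, 0.996, -0.002, -0.0]
contact_force: [0.1, 0.3, -1.1]
opening: 0.686
grip_force: 24.7
honey 0.5458 -0.0781
jam 0.4638 -0.0208
mill 0.5973 -0.0043
salt 0.5154 0.0529
9.5167 [0.4602, 0.4083, 0.1566] yaw 100.32 tilt 0.27 F [0.1, 0.3, -1.1] op 0.686 grip 24.7
shift [0.0733, -0.4228, 0.0036] az 0.006
```

```bash

python3 -m pendant '[{"translation":[0.003,-0.02,0],"angular":[0,0,0],"hand":0.55},{"translation":[0.009,-0.055,0],"angular":[0,0,0],"hand":0.55},{"translation":[0.016,-0.095,0],"angular":[0,0,0],"hand":0.55},{"translation":[0.023,-0.135,0],"angular":[0,0,0],"hand":0.55},{"translation":[0.030,-0.175,0],"angular":[0,0,0],"hand":0.55}]' 25 >/dev/null
python3 -m pendant '[{"translation":[0.007,-0.04,0],"angular":[0,0,0],"hand":0.55},{"translation":[0.014,-0.08,0],"angular":[0,0,0],"hand":0.55},{"translation":[0.021,-0.12,0],"angular":[0,0,0],"hand":0.55},{"translation":[0.028,-0.16,0],"angular":[0,0,0],"hand":0.55},{"translation":[0.033,-0.19,0],"angular":[0,0,0],"hand":0.55}]' 25 >/dev/null
python3 -m pendant '[{"translation":[0.004,-0.025,0],"angular":[0,0,0],"hand":0.55},{"translation":[0.008,-0.045,0],"angular":[0,0,0],"hand":0.55},{"translation":[0.010,-0.058,0.01],"angular":[0,0,0],"hand":0.55},{"translation":[0.010,-0.058,0.03],"angular":[0,0,0],"hand":0.55},{"translation":[0.010,-0.058,0.045],"angular":[0,0,0],"hand":0.55}]' 25 >/dev/null
python3 - <<'E'
from cell import env;import cv2,numpy as np
from h import go
a=env.read_camera("side")["color"][:,:,::-1][120:230,190:320]
cv2.imwrite("pics/p3.png",cv2.resize(a,(650,550),interpolation=2))
go([.4638,-.0208,.0535],100)
E
```

```text
10.8167 [0.4598, -0.0213, 0.107] yaw 100.23 tilt 0.57 F [-1.6, -0.3, -4.0] op 0.687 grip 25.0
shift [-0.0045, -0.0001, 0.0534] az 0.004
```

View pics/p3.png

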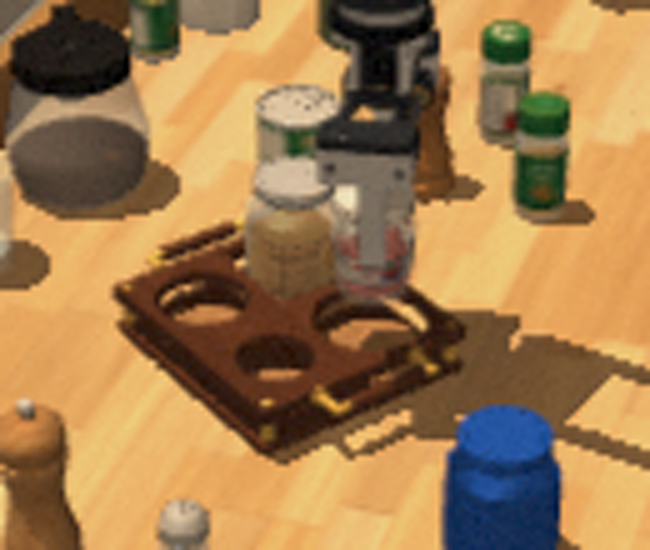

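The jam jar is held upright just above and behind the big hole. Lower it.

```bash

python3 -m pendant '[{"translation":[-0.004,0,0.005],"angular":[0,0,0],"hand":0.55},{"translation":[-0.004,0,0.015],"angular":[0,0,0],"hand":0.55},{"translation":[-0.004,0,0.025],"angular":[0,0,0],"hand":0.55},{"translation":[-0.004,0,0.034],"angular":[0,0,0],"hand":0.55},{"translation":[-0.004,0,0.040],"angular":[0,0,0],"hand":0.55}]' 25
python3 -m pendant '[{"translation":[0,0,0.003],"angular":[0,0,0],"hand":0.55},{"translation":[0,0,0.006],"angular":[0,0,0],"hand":0.55},{"translation":[0,0,0.009],"angular":[0,0,0],"hand":0.55},{"translation":[0,0,0.010],"angular":[0,0,0],"hand":0.55},{"translation":[0,0,0.010],"angular":[0,0,0],"hand":0.55}]' 25
python3 -c "
from h import *
go([.4638,-.0208,.0535],100)"
```

```text
clock: 11.23
tool_pos: [0.4669, -0.0202, 0.0697]
tool_rot: [-0.09, 0.996, -0.002, -0.002]
contact_force: [-0.1, -0.1, -2.1]
opening: 0.683
grip_force: 25.0
clock: 11.65
tool_pos: [0.4674, -0.0205, 0.0607]
tool_rot: [-0.09, 0.996, -0.002, -0.001]
contact_force: [-0.0, -0.1, -2.6]
opening: 0.682
grip_force: 25.0
11.65 [0.4674, -0.0205, 0.0607] yaw 100.32 tilt 0.3 F [-0.0, -0.1, -2.6] op 0.682 grip 25.0
shift [0.0036, 0.0004, 0.0072] az 0.006
```

```bash

python3 -m pendant '[{"translation":[0.003,0,0.002],"angular":[0,0,0],"hand":0.55},{"translation":[0.003,0,0.004],"angular":[0,0,0],"hand":0.55},{"translation":[0.003,0,0.006],"angular":[0,0,0],"hand":0.55},{"translation":[0.003,0,0.008],"angular":[0,0,0],"hand":0.55},{"translation":[0.003,0,0.008],"angular":[0,0,0],"hand":0.55}]' 25
python3 -c "
from h import *
go([.4638,-.0208,.0535],100)"
```

```text
clock: 12.07
tool_pos: [0.4645, -0.0211, 0.0539]
tool_rot: [-0.09, 0.996, -0.002, -0.001]
contact_force: [-3.8, 0.6, 6.7]
opening: 0.686
grip_force: 25.0
12.0667 [0.4645, -0.0211, 0.0539] yaw 100.32 tilt 0.3 F [-3.8, 0.6, 6.7] op 0.686 grip 25.0
shift [0.0007, 0.0005, 0.0004] az 0.006
```

Landed (+6.7 N). Release, rise and head for the salt shaker.

```bash

python3 -m pendant '[{"translation":[0,0,0],"angular":[0,0,0],"hand":0.7},{"translation":[0,0,0],"angular":[0,0,0],"hand":0.76},{"translation":[0,0,0],"angular":[0,0,0],"hand":0.82},{"translation":[0,0,0],"angular":[0,0,0],"hand":0.85},{"translation":[0,0,0],"angular":[0,0,0],"hand":0.85}]' 25
python3 -m pendant '[{"translation":[0,0,-0.015],"angular":[0,0,0],"hand":0.85},{"translation":[0,0,-0.045],"angular":[0,0,0],"hand":0.85},{"translation":[0,0,-0.08],"angular":[0,0,0],"hand":0.85},{"translation":[0,0,-0.11],"angular":[0,0,0],"hand":0.85},{"translation":[0,0,-0.125],"angular":[0,0,0],"hand":0.85}]' >/dev/null
python3 -c "
from h import *
go([.4895,.291,.15],100)"
```

```text
clock: 12.48
tool_pos: [0.4647, -0.0212, 0.0528]
tool_rot: [-0.09, 0.996, -0.002, -0.001]
contact_force: [0.3, -0.5, -0.1]
opening: 0.847
grip_force: 0.0
12.9 [0.467, -0.021, 0.182] yaw 100.32 tilt 0.47 F [0.3, 1.1, -0.7] op 0.851 grip 0.0
shift [-0.0779, 0.3031, 0.0301] az 0.006
```

```bash

python3 -m pendant '[{"translation":[-0.007,0.025,0],"angular":[0,0,0],"hand":0.85},{"translation":[-0.016,0.06,0],"angular":[0,0,0],"hand":0.85},{"translation":[-0.026,0.1,0],"angular":[0,0,0],"hand":0.85},{"translation":[-0.036,0.14,0],"angular":[0,0,0],"hand":0.85},{"translation":[-0.045,0.175,0],"angular":[0,0,0],"hand":0.85}]' >/dev/null
python3 -m pendant '[{"translation":[-0.01,0.04,0],"angular":[0,0,0],"hand":0.85},{"translation":[-0.02,0.08,0],"angular":[0,0,0],"hand":0.85},{"translation":[-0.028,0.11,0.01],"angular":[0,0,0],"hand":0.85},{"translation":[-0.033,0.128,0.02],"angular":[0,0,0],"hand":0.85},{"translation":[-0.033,0.128,0.03],"angular":[0,0,0],"hand":0.8}]' >/dev/null
python3 - <<'E'
from cell import env;import cv2,numpy as np
from h import go
a=env.read_camera("side")["color"][:,:,::-1][130:290,170:330];b=env.read_camera("top")["color"][:,:,::-1][120:270,100:330]
cv2.imwrite("pics/p4.png",np.hstack([cv2.resize(a,(330,330),interpolation=2),cv2.resize(b,(460,330),interpolation=2)]))
go([.4895,.291,.053],100)
E
```

```text
13.8333 [0.4852, 0.2909, 0.1436] yaw 100.42 tilt 0.55 F [0.1, 0.4, -0.8] op 0.803 grip 0.0
shift [-0.005, -0.0001, 0.0906] az 0.007
```

View pics/p4.png

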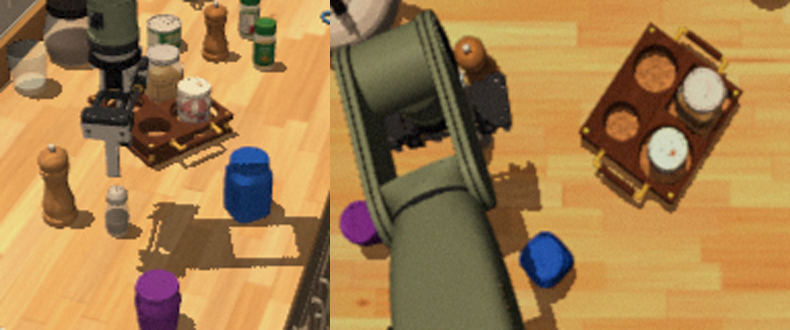

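Jam and honey both stand in their holes, and the gripper is above the salt shaker. Descend and grip gently.

```bash

python3 -m pendant '[{"translation":[-0.002,0,0.015],"angular":[0,0,0],"hand":0.8},{"translation":[-0.002,0,0.04],"angular":[0,0,0],"hand":0.8},{"translation":[-0.002,0,0.06],"angular":[0,0,0],"hand":0.8},{"translation":[-0.002,0,0.075],"angular":[0,0,0],"hand":0.8},{"translation":[-0.002,0,0.085],"angular":[0,0,0],"hand":0.7}]' 12
python3 -m pendant '[{"translation":[0,0,0],"angular":[0,0,0],"hand":0.55},{"translation":[0,0,0],"angular":[0,0,0],"hand":0.45},{"translation":[0,0,0],"angular":[0,0,0],"hand":0.25},{"translation":[0,0,0],"angular":[0,0,0],"hand":0.25},{"translation":[0,0,0],"angular":[0,0,0],"hand":0.25}]' 12
python3 -m pendant '[{"translation":[0,0,0],"angular":[0,0,0],"hand":0.25},{"translation":[0,0,0],"angular":[0,0,0],"hand":0.25},{"translation":[0,0,0],"angular":[0,0,0],"hand":0.25},{"translation":[0,0,0],"angular":[0,0,0],"hand":0.25},{"translation":[0,0,0],"angular":[0,0,0],"hand":0.25}]' 15
python3 -c "
from h import *
go([.4895,.291,.16],100)"
```

```text
clock: 14.25
tool_pos: [0.488, 0.2891, 0.0596]
tool_rot: [-0.089, 0.996, -0.003, -0.002]
contact_force: [0.1, 1.0, 0.9]
opening: 0.761
grip_force: 0.0
clock: 14.67
tool_pos: [0.49, 0.2917, 0.0626]
tool_rot: [-0.09, 0.996, -0.002, 0.0]
contact_force: [0.0, 1.3, 0.2]
opening: 0.41
grip_force: 0.1
clock: 15.08
tool_pos: [0.4898, 0.2919, 0.0622]
tool_rot: [-0.09, 0.996, -0.002, 0.0]
contact_force: [-0.3, 0.1, 5.7]
opening: 0.353
grip_force: 15.0
15.0833 [0.4898, 0.2919, 0.0622] yaw 100.32 tilt 0.22 F [-0.3, 0.1, 5.7] op 0.353 grip 15.0
shift [0.0004, -0.0013, -0.0978] az 0.006
```

The grip is at 81 mm, high on the cap, so I'll reopen and take it 10 mm lower.

```bash

python3 -m pendant '[{"translation":[0,0,0],"angular":[0,0,0],"hand":0.5},{"translation":[0,0,0],"angular":[0,0,0],"hand":0.6},{"translation":[0,0,0],"angular":[0,0,0],"hand":0.6},{"translation":[0,0,0.005],"angular":[0,0,0],"hand":0.6},{"translation":[0,0,0.011],"angular":[0,0,0],"hand":0.6}]' 15
python3 -m pendant '[{"translation":[0,0,0],"angular":[0,0,0],"hand":0.5},{"translation":[0,0,0],"angular":[0,0,0],"hand":0.4},{"translation":[0,0,0],"angular":[0,0,0],"hand":0.25},{"translation":[0,0,0],"angular":[0,0,0],"hand":0.25},{"translation":[0,0,0],"angular":[0,0,0],"hand":0.25}]' 15
python3 -m pendant '[{"translation":[0,0,0],"angular":[0,0,0],"hand":0.25},{"translation":[0,0,-0.01],"angular":[0,0,0],"hand":0.25},{"translation":[0,0,-0.03],"angular":[0,0,0],"hand":0.25},{"translation":[0,0,-0.055],"angular":[0,0,0],"hand":0.25},{"translation":[0,0,-0.07],"angular":[0,0,0],"hand":0.25}]' 15
python3 -c "
from h import *
go([.5154,.0529,.16],100)"
```

```text
clock: 15.5
tool_pos: [0.4889, 0.2913, 0.0498]
tool_rot: [-0.09, 0.996, -0.002, -0.001]
contact_force: [0.5, 0.1, -0.1]
opening: 0.597
grip_force: 0.0
clock: 15.92
tool_pos: [0.4889, 0.2913, 0.0502]
tool_rot: [-0.09, 0.996, -0.002, -0.001]
contact_force: [-0.2, 0.3, -1.3]
opening: 0.376
grip_force: 14.4
clock: 16.33
tool_pos: [0.49, 0.2921, 0.1231]
tool_rot: [-0.09, 0.996, -0.002, 0.0]
contact_force: [0.5, -0.2, -0.5]
opening: 0.38
grip_force: 14.4
16.3333 [0.49, 0.2921, 0.1231] yaw 100.32 tilt 0.23 F [0.5, -0.2, -0.5] op 0.38 grip 14.4
shift [0.0179, -0.24, -0.0359] az 0.006
```

```bash

python3 -m pendant '[{"translation":[0.001,-0.015,-0.01],"angular":[0,0,0],"hand":0.25},{"translation":[0.003,-0.045,-0.02],"angular":[0,0,0],"hand":0.25},{"translation":[0.006,-0.085,-0.02],"angular":[0,0,0],"hand":0.25},{"translation":[0.009,-0.12,-0.02],"angular":[0,0,0],"hand":0.25},{"translation":[0.011,-0.15,-0.02],"angular":[0,0,0],"hand":0.25}]' 15 >/dev/null
python3 -m pendant '[{"translation":[0.002,-0.03,0],"angular":[0,0,0],"hand":0.25},{"translation":[0.005,-0.06,0],"angular":[0,0,0],"hand":0.25},{"translation":[0.007,-0.08,0],"angular":[0,0,0],"hand":0.25},{"translation":[0.007,-0.09,0.005],"angular":[0,0,0],"hand":0.25},{"translation":[0.007,-0.09,0.02],"angular":[0,0,0],"hand":0.25}]' 15 >/dev/null
python3 - <<'E'
from cell import env;import cv2,numpy as np
from h import go
a=env.read_camera("side")["color"][:,:,::-1][120:230,190:320]
b=env.read_camera("top")["color"][:,:,::-1][120:220,215:315]
cv2.imwrite("pics/p5.png",np.hstack([cv2.resize(a,(413,350),interpolation=2),cv2.resize(b,(350,350),interpolation=2)]))
go([.5154,.0529,.0645],100)
E
```

```text
17.2667 [0.5124, 0.0523, 0.1196] yaw 100.26 tilt 0.41 F [-0.5, 0.3, -1.4] op 0.377 grip 14.4
shift [-0.0034, 0.0002, 0.055] az 0.004
```

View pics/p5.png

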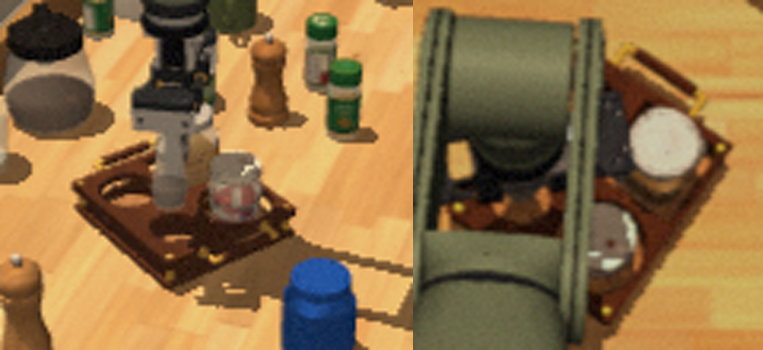

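The salt shaker hangs upright over the smallest hole, with the neighbouring jars well below the gripper body. Lower it.

```bash

python3 -m pendant '[{"translation":[-0.001,0,0.005],"angular":[0,0,0],"hand":0.25},{"translation":[-0.001,0,0.015],"angular":[0,0,0],"hand":0.25},{"translation":[-0.001,0,0.025],"angular":[0,0,0],"hand":0.25},{"translation":[-0.001,0,0.034],"angular":[0,0,0],"hand":0.25},{"translation":[-0.001,0,0.040],"angular":[0,0,0],"hand":0.25}]' 15
python3 -m pendant '[{"translation":[0,0,0.002],"angular":[0,0,0],"hand":0.25},{"translation":[0,0,0.004],"angular":[0,0,0],"hand":0.25},{"translation":[0,0,0.006],"angular":[0,0,0],"hand":0.25},{"translation":[0,0,0.007],"angular":[0,0,0],"hand":0.25},{"translation":[0,0,0.007],"angular":[0,0,0],"hand":0.25}]' 15
python3 -c "
from h import *
go([.5154,.0529,.0645],100)"
```

```text
clock: 17.68
tool_pos: [0.5141, 0.0528, 0.0796]
tool_rot: [-0.09, 0.996, -0.002, -0.002]
contact_force: [0.4, -0.4, -1.1]
opening: 0.381
grip_force: 14.4
clock: 18.1
tool_pos: [0.5153, 0.0523, 0.0744]
tool_rot: [-0.09, 0.996, -0.002, -0.001]
contact_force: [0.2, -0.7, -1.3]
opening: 0.375
grip_force: 14.4
18.1 [0.5153, 0.0523, 0.0744] yaw 100.32 tilt 0.29 F [0.2, -0.7, -1.3] op 0.375 grip 14.4
shift [-0.0002, 0.0007, 0.0099] az 0.006
```

```bash

python3 -m pendant '[{"translation":[0,0,0.003],"angular":[0,0,0],"hand":0.25},{"translation":[0,0,0.006],"angular":[0,0,0],"hand":0.25},{"translation":[0,0,0.008],"angular":[0,0,0],"hand":0.25},{"translation":[0,0,0.01],"angular":[0,0,0],"hand":0.25},{"translation":[0,0,0.01],"angular":[0,0,0],"hand":0.25}]' 15
python3 -c "
from h import *
go([.5154,.0529,.0645],100)"
```

```text
clock: 18.52
tool_pos: [0.5152, 0.0522, 0.0642]
tool_rot: [-0.09, 0.996, -0.002, -0.001]
contact_force: [0.2, -0.0, -0.8]
opening: 0.375
grip_force: 14.4
18.5167 [0.5152, 0.0522, 0.0642] yaw 100.32 tilt 0.3 F [0.2, -0.0, -0.8] op 0.375 grip 14.4
shift [-0.0003, 0.0006, -0.0003] az 0.006
```

Not firmly landed yet; a couple of mm more, then release.

```bash

python3 -m pendant '[{"translation":[0,0,0.001],"angular":[0,0,0],"hand":0.25},{"translation":[0,0,0.002],"angular":[0,0,0],"hand":0.25},{"translation":[0,0,0.002],"angular":[0,0,0],"hand":0.25},{"translation":[0,0,0.003],"angular":[0,0,0],"hand":0.25},{"translation":[0,0,0.003],"angular":[0,0,0],"hand":0.25}]' 15
python3 -m pendant '[{"translation":[0,0,0],"angular":[0,0,0],"hand":0.4},{"translation":[0,0,0],"angular":[0,0,0],"hand":0.5},{"translation":[0,0,0],"angular":[0,0,0],"hand":0.6},{"translation":[0,0,0],"angular":[0,0,0],"hand":0.6},{"translation":[0,0,0],"angular":[0,0,0],"hand":0.6}]' 15
python3 -m pendant '[{"translation":[0,0,-0.015],"angular":[0,0,0],"hand":0.6},{"translation":[0,0,-0.045],"angular":[0,0,0],"hand":0.6},{"translation":[0,0,-0.08],"angular":[0,0,0],"hand":0.6},{"translation":[0,0,-0.115],"angular":[0,0,0],"hand":0.8},{"translation":[0,0,-0.135],"angular":[0,0,0],"hand":0.85}]' >/dev/null
python3 -c "
from h import *
go([.5998,.2935,.2],100)"
```

```text
clock: 18.93
tool_pos: [0.5168, 0.0526, 0.0638]
tool_rot: [-0.09, 0.996, -0.002, 0.001]
contact_force: [-3.0, 2.1, 11.2]
opening: 0.377
grip_force: 15.4
clock: 19.35
tool_pos: [0.5149, 0.0521, 0.061]
tool_rot: [-0.09, 0.996, -0.002, -0.001]
contact_force: [-0.1, 0.2, -0.4]
opening: 0.596
grip_force: 0.0
19.7667 [0.5171, 0.0527, 0.2002] yaw 100.32 tilt 0.38 F [0.9, -0.2, -0.4] op 0.709 grip 0.0
shift [-0.1245, 0.2221, -0.0007] az 0.006
```

```bash

python3 -m pendant '[{"translation":[-0.014,0.025,0],"angular":[0,0,0],"hand":0.9},{"translation":[-0.030,0.053,0],"angular":[0,0,0],"hand":0.9},{"translation":[-0.048,0.086,0],"angular":[0,0,0],"hand":0.9},{"translation":[-0.066,0.118,0],"angular":[0,0,0],"hand":0.9},{"translation":[-0.084,0.15,0],"angular":[0,0,0],"hand":0.9}]' >/dev/null
python3 -m pendant '[{"translation":[-0.015,0.026,0],"angular":[0,0,0],"hand":0.9},{"translation":[-0.028,0.05,0],"angular":[0,0,0],"hand":0.9},{"translation":[-0.041,0.072,0],"angular":[0,0,0],"hand":0.9},{"translation":[-0.041,0.072,0.005],"angular":[0,0,0],"hand":0.9},{"translation":[-0.041,0.072,0.015],"angular":[0,0,0],"hand":0.9}]' >/dev/null
python3 - <<'E'
from cell import env;import cv2,numpy as np
from h import go
a=env.read_camera("side")["color"][:,:,::-1][120:270,170:320];b=env.read_camera("top")["color"][:,:,::-1][120:270,100:330]
cv2.imwrite("pics/p6.png",np.hstack([cv2.resize(a,(330,330),interpolation=2),cv2.resize(b,(460,330),interpolation=2)]))
go([.5998,.2935,.089],100)
E
```

```text
20.7 [0.5966, 0.2922, 0.1767] yaw 100.3 tilt 0.58 F [-0.3, 0.8, -0.2] op 0.897 grip 0.0
shift [-0.0041, 0.0013, 0.0877] az 0.005
```

View pics/p6.png

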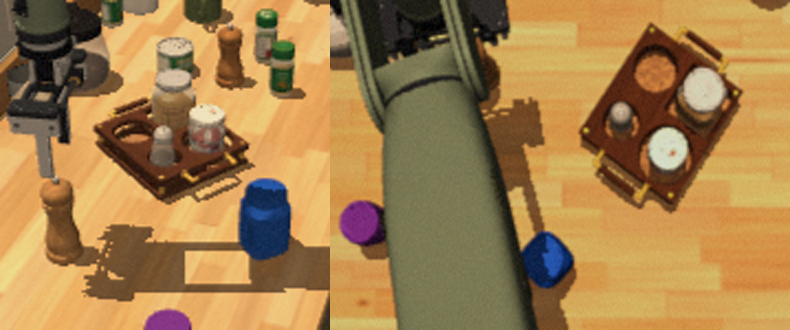

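Salt, jam and honey stand in their holes, and the gripper is above the tall mill. Grip it at the neck.

```bash

python3 -m pendant '[{"translation":[-0.002,0.001,0.015],"angular":[0,0,0],"hand":0.9},{"translation":[-0.002,0.001,0.04],"angular":[0,0,0],"hand":0.9},{"translation":[-0.002,0.001,0.06],"angular":[0,0,0],"hand":0.9},{"translation":[-0.002,0.001,0.075],"angular":[0,0,0],"hand":0.9},{"translation":[-0.002,0.001,0.081],"angular":[0,0,0],"hand":0.85}]' 20
python3 -m pendant '[{"translation":[0,0,0.003],"angular":[0,0,0],"hand":0.7},{"translation":[0,0,0.003],"angular":[0,0,0],"hand":0.6},{"translation":[0,0,0.003],"angular":[0,0,0],"hand":0.5},{"translation":[0,0,0.003],"angular":[0,0,0],"hand":0.4},{"translation":[0,0,0.003],"angular":[0,0,0],"hand":0.4}]' 20
python3 -m pendant '[{"translation":[0,0,0],"angular":[0,0,0],"hand":0.4},{"translation":[0,0,0],"angular":[0,0,0],"hand":0.4},{"translation":[0,0,0],"angular":[0,0,0],"hand":0.4},{"translation":[0,0,0],"angular":[0,0,0],"hand":0.4},{"translation":[0,0,0],"angular":[0,0,0],"hand":0.4}]' 20
python3 -c "
from h import *
go([.5998,.2935,.089],100)"
```

```text
clock: 21.12
tool_pos: [0.5977, 0.292, 0.0955]
tool_rot: [-0.089, 0.996, -0.003, -0.004]
contact_force: [-0.3, -0.2, -0.3]
opening: 0.865
grip_force: 0.0
clock: 21.53
tool_pos: [0.6012, 0.2948, 0.0976]
tool_rot: [-0.09, 0.996, -0.002, 0.0]
contact_force: [0.2, 0.7, 0.4]
opening: 0.53
grip_force: 0.3
clock: 21.95
tool_pos: [0.6011, 0.2952, 0.0975]
tool_rot: [-0.09, 0.996, -0.002, 0.0]
contact_force: [0.2, 0.6, 5.0]
opening: 0.511
grip_force: 20.0
21.95 [0.6011, 0.2952, 0.0975] yaw 100.33 tilt 0.22 F [0.2, 0.6, 5.0] op 0.511 grip 20.0
shift [0.0016, -0.0014, 0.0085] az 0.006
```

```bash

python3 -m pendant '[{"translation":[0,0,0],"angular":[0,0,0],"hand":0.6},{"translation":[0,0,0],"angular":[0,0,0],"hand":0.68},{"translation":[0,0,0],"angular":[0,0,0],"hand":0.68},{"translation":[0,0,0.005],"angular":[0,0,0],"hand":0.68},{"translation":[0,0,0.010],"angular":[0,0,0],"hand":0.68}]' 20
python3 -m pendant '[{"translation":[0,0,0],"angular":[0,0,0],"hand":0.6},{"translation":[0,0,0],"angular":[0,0,0],"hand":0.5},{"translation":[0,0,0],"angular":[0,0,0],"hand":0.4},{"translation":[0,0,0],"angular":[0,0,0],"hand":0.4},{"translation":[0,0,0],"angular":[0,0,0],"hand":0.4}]' 20
python3 -m pendant '[{"translation":[0,0,0],"angular":[0,0,0],"hand":0.4},{"translation":[0,0,0],"angular":[0,0,0],"hand":0.4},{"translation":[0,0,-0.01],"angular":[0,0,0],"hand":0.4},{"translation":[0,0,-0.03],"angular":[0,0,0],"hand":0.4},{"translation":[0,0,-0.05],"angular":[0,0,0],"hand":0.4}]' 22
python3 -m pendant '[{"translation":[0,0,-0.02],"angular":[0,0,0],"hand":0.4},{"translation":[0,0,-0.04],"angular":[0,0,0],"hand":0.4},{"translation":[0,0,-0.06],"angular":[0,0,0],"hand":0.4},{"translation":[0,0,-0.075],"angular":[0,0,0],"hand":0.4},{"translation":[0,0,-0.08],"angular":[0,0,0],"hand":0.4}]' 22
python3 -c "
from h import *
go([.5973,-.0043,.21],100)"
```

```text
clock: 22.37
tool_pos: [0.6, 0.2943, 0.0853]
tool_rot: [-0.09, 0.996, -0.003, -0.001]
contact_force: [-0.1, 0.3, -0.2]
opening: 0.679
grip_force: 0.0
clock: 22.78
tool_pos: [0.5999, 0.2944, 0.0857]
tool_rot: [-0.09, 0.996, -0.002, -0.001]
contact_force: [-0.4, -0.1, -2.3]
opening: 0.518
grip_force: 19.8
clock: 23.2
tool_pos: [0.5994, 0.2944, 0.136]
tool_rot: [-0.09, 0.996, -0.003, -0.002]
contact_force: [-0.4, 0.7, -1.7]
opening: 0.516
grip_force: 21.8
clock: 23.62
tool_pos: [0.6022, 0.2958, 0.2208]
tool_rot: [-0.09, 0.996, -0.002, 0.002]
contact_force: [1.2, 0.2, -1.4]
opening: 0.519
grip_force: 21.8
23.6167 [0.6022, 0.2958, 0.2208] yaw 100.32 tilt 0.33 F [1.2, 0.2, -1.4] op 0.519 grip 21.8
shift [0.0587, -0.2943, 0.0116] az 0.006
```

```bash

python3 -m pendant '[{"translation":[0.004,-0.02,0],"angular":[0,0,0],"hand":0.4},{"translation":[0.011,-0.055,0],"angular":[0,0,0],"hand":0.4},{"translation":[0.018,-0.09,0],"angular":[0,0,0],"hand":0.4},{"translation":[0.026,-0.13,0],"angular":[0,0,0],"hand":0.4},{"translation":[0.034,-0.17,0],"angular":[0,0,0],"hand":0.4}]' 22 >/dev/null
python3 -m pendant '[{"translation":[0.007,-0.035,0],"angular":[0,0,0],"hand":0.4},{"translation":[0.014,-0.07,0],"angular":[0,0,0],"hand":0.4},{"translation":[0.020,-0.1,0],"angular":[0,0,0],"hand":0.4},{"translation":[0.024,-0.118,0],"angular":[0,0,0],"hand":0.4},{"translation":[0.025,-0.124,0],"angular":[0,0,0],"hand":0.4}]' 22 >/dev/null
python3 -m pendant '[{"translation":[0,0,0.015],"angular":[0,0,0],"hand":0.4},{"translation":[0,0,0.03],"angular":[0,0,0],"hand":0.4},{"translation":[0,0,0.045],"angular":[0,0,0],"hand":0.4},{"translation":[0,0,0.06],"angular":[0,0,0],"hand":0.4},{"translation":[0,0,0.06],"angular":[0,0,0],"hand":0.4}]' 22 >/dev/null
python3 - <<'E'
from cell import env;import cv2,numpy as np
from h import go
a=env.read_camera("side")["color"][:,:,::-1][110:220,180:310]
b=env.read_camera("top")["color"][:,:,::-1][120:220,215:315]
cv2.imwrite("pics/p7.png",np.hstack([cv2.resize(a,(413,350),interpolation=2),cv2.resize(b,(350,350),interpolation=2)]))
go([.5973,-.0043,.0995],100)
E
```

```text
24.9667 [0.5943, -0.004, 0.1569] yaw 100.37 tilt 0.31 F [-0.4, -0.1, -1.2] op 0.522 grip 21.8
shift [-0.0031, -0.0006, 0.0574] az 0.007
```

View pics/p7.png

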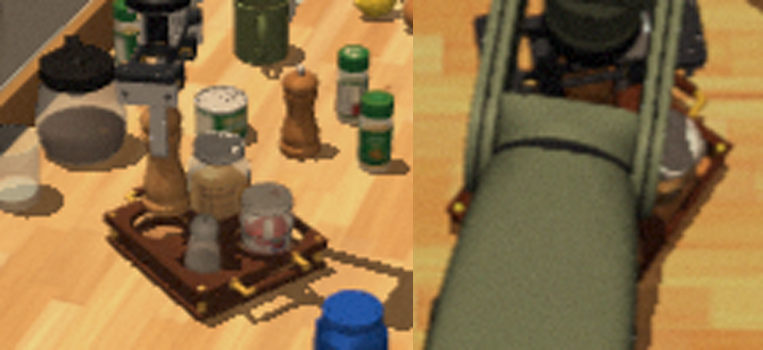

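The mill hangs upright above the mid hole, clear of the honey jar. Lower in stages, watching the force.

```bash

python3 -m pendant '[{"translation":[-0.003,0,0.006],"angular":[0,0,0],"hand":0.4},{"translation":[-0.003,0,0.013],"angular":[0,0,0],"hand":0.4},{"translation":[-0.003,0,0.02],"angular":[0,0,0],"hand":0.4},{"translation":[-0.003,0,0.026],"angular":[0,0,0],"hand":0.4},{"translation":[-0.003,0,0.026],"angular":[0,0,0],"hand":0.4}]' 22
python3 -m pendant '[{"translation":[0,0,0.004],"angular":[0,0,0],"hand":0.4},{"translation":[0,0,0.008],"angular":[0,0,0],"hand":0.4},{"translation":[0,0,0.012],"angular":[0,0,0],"hand":0.4},{"translation":[0,0,0.015],"angular":[0,0,0],"hand":0.4},{"translation":[0,0,0.015],"angular":[0,0,0],"hand":0.4}]' 22
python3 -c "
from h import *
go([.5973,-.0043,.0995],100)"
```

```text
clock: 25.38
tool_pos: [0.5965, -0.0044, 0.1296]
tool_rot: [-0.09, 0.996, -0.002, -0.003]
contact_force: [-0.6, -0.4, -2.5]
opening: 0.52
grip_force: 21.8
clock: 25.8
tool_pos: [0.5972, -0.0046, 0.1155]
tool_rot: [-0.09, 0.996, -0.002, -0.002]
contact_force: [-1.4, 0.3, -2.5]
opening: 0.518
grip_force: 21.8
25.8 [0.5972, -0.0046, 0.1155] yaw 100.32 tilt 0.32 F [-1.4, 0.3, -2.5] op 0.518 grip 21.8
shift [-0.0002, 0.0004, 0.016] az 0.006
```

```bash

python3 -m pendant '[{"translation":[0,0,0.004],"angular":[0,0,0],"hand":0.4},{"translation":[0,0,0.008],"angular":[0,0,0],"hand":0.4},{"translation":[0,0,0.012],"angular":[0,0,0],"hand":0.4},{"translation":[0,0,0.015],"angular":[0,0,0],"hand":0.4},{"translation":[0,0,0.016],"angular":[0,0,0],"hand":0.4}]' 22
python3 -m pendant '[{"translation":[0,0,0.001],"angular":[0,0,0],"hand":0.4},{"translation":[0,0,0.001],"angular":[0,0,0],"hand":0.4},{"translation":[0,0,0.002],"angular":[0,0,0],"hand":0.4},{"translation":[0,0,0.002],"angular":[0,0,0],"hand":0.4}]' 22
```

```text
clock: 26.22
tool_pos: [0.5972, -0.0046, 0.0996]
tool_rot: [-0.09, 0.996, -0.002, -0.002]
contact_force: [-0.1, 0.7, -2.2]
opening: 0.517
grip_force: 21.8
clock: 26.55
tool_pos: [0.5982, -0.0048, 0.0992]
tool_rot: [-0.09, 0.996, -0.002, -0.001]
contact_force: [0.2, 0.0, 1.4]
opening: 0.514
grip_force: 21.8
```

Landed. Release, rise and check.

```bash

python3 -m pendant '[{"translation":[0,0,0],"angular":[0,0,0],"hand":0.56},{"translation":[0,0,0],"angular":[0,0,0],"hand":0.62},{"translation":[0,0,0],"angular":[0,0,0],"hand":0.7},{"translation":[0,0,0],"angular":[0,0,0],"hand":0.72},{"translation":[0,0,0],"angular":[0,0,0],"hand":0.72}]' 22
python3 -m pendant '[{"translation":[0,0,-0.01],"angular":[0,0,0],"hand":0.72},{"translation":[0,0,-0.03],"angular":[0,0,0],"hand":0.72},{"translation":[0,0,-0.055],"angular":[0,0,0],"hand":0.72},{"translation":[0,0,-0.085],"angular":[0,0,0],"hand":0.72},{"translation":[0,0,-0.11],"angular":[0,0,0],"hand":0.72}]'
python3 -m pendant '[{"translation":[0,0.03,0],"angular":[0,0,0],"hand":0.72},{"translation":[0.005,0.065,0],"angular":[0,0,0],"hand":0.72},{"translation":[0.01,0.1,0],"angular":[0,0,0],"hand":0.72},{"translation":[0.015,0.14,0],"angular":[0,0,0],"hand":0.72},{"translation":[0.02,0.18,0],"angular":[0,0,0],"hand":0.72}]' >/dev/null
python3 -m pendant '[{"translation":[0.005,0.04,0],"angular":[0,0,0],"hand":0.72},{"translation":[0.01,0.08,0],"angular":[0,0,0],"hand":0.72},{"translation":[0.015,0.11,0],"angular":[0,0,0],"hand":0.72},{"translation":[0.02,0.13,0],"angular":[0,0,0],"hand":0.72},{"translation":[0.02,0.13,0],"angular":[0,0,0],"hand":0.72}]' >/dev/null
python3 - <<'E'
from cell import env;import cv2,numpy as np
a=env.read_camera("side")["color"][:,:,::-1][100:220,190:310];b=env.read_camera("top")["color"][:,:,::-1][110:230,215:405]
cv2.imwrite("pics/p8.png",np.hstack([cv2.resize(a,(310,310),interpolation=2),cv2.resize(b,(490,310),interpolation=2)]))
E
```

```text
clock: 26.97
tool_pos: [0.5979, -0.0047, 0.0986]
tool_rot: [-0.09, 0.996, -0.002, -0.001]
contact_force: [-0.4, 0.8, 0.1]
opening: 0.716
grip_force: 0.0
clock: 27.38
tool_pos: [0.5983, -0.0042, 0.2111]
tool_rot: [-0.09, 0.996, -0.003, -0.0]
contact_force: [0.9, 0.0, 0.3]
opening: 0.724
grip_force: 0.0
```

View pics/p8.png

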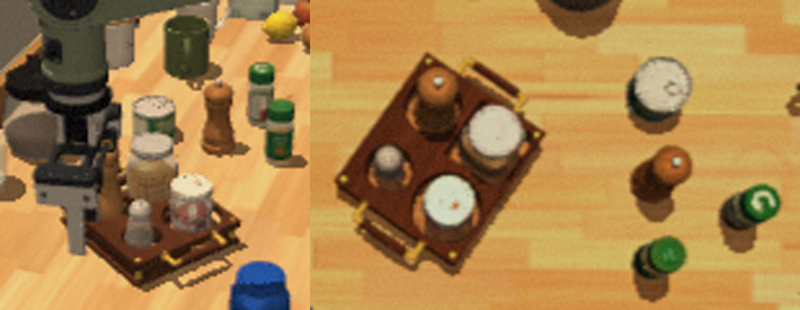

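All four stand in their holes, and the mill, spice jars and tin on the right are untouched. One numeric check, then hand in.

```bash
python3 - <<'E'
from h import *
a=np.radians(145.05);R=np.array([[np.cos(a),-np.sin(a)],[np.sin(a),np.cos(a)]]);ok=True
for n,u,v,z,t in(("honey",286.7,160.3,.124,(-50,44)),("jam",269.3,188.2,.098,(50,44)),("mill",264.2,141.4,.158,(-50,-46)),("salt",245.2,171.2,.1,(50,-46))):
    e=R.T@(plane("top",u,v,z)[:2]-[.530,-.0134])*1e3-t;ok&=abs(e).max()<11;print(n,e.round(1))
if ok:
    from cell import env;print(env.state()["qd"].round(3),env.hand_in())
E
```

```text
honey [-1.6 -1.8]
jam [-0.9  2.9]
mill [-2.5 -0.3]
salt [-1.2 -1.5]
the job is handed in; nothing more can be done
[-0.039  0.001  0.004 -0.005 -0.002 -0.   ] None
```

The job is handed in: honey jar, jam jar, taller mill and salt shaker stand upright in their own holes, each within 3 mm of centre by the last top view, and the shorter mill, spice jars and tin were never touched.

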